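# Fetch the steel glass from behind the jars

### The arm

A 7-joint arm with a two-finger parallel gripper is mounted at the origin on the work surface. World frame = base frame: x ahead of the robot, y to its left, z up, the work surface at z = 0. Lengths are in m, angles in rad, forces in N, time in s.
With the tool pointing down it reaches from about 0.4 to 0.85 m from the base axis. Payload 10.4 kg.
Tool frame: the origin (TCP) lies at the very end of the fingers, on their centre line; the grasp point (between the pads) lies 19 mm behind it; z points along the fingers, y is the line along which they close (so a half turn about z gives the same grasp; the last joint's range is limited). The gripper opens to 85 mm and grips with 20 to 120 N. Pads are 22 mm wide; open, the fingers measure 114 mm over their backs; the gripper's body (76 mm by 85 mm) begins 54 mm behind the grasp point. The pads swing forward as they close: fully open they stand 13 mm farther back than shut.
Start: joints at [1.275, 0.332, -0.065, 1.46, 0.022, 1.35, -0.088], TCP at [0.168, -0.602, 0.231] pointing down, gripper open.
Joint ranges: [-2.6, 2.6], [-0.5, 2.12], [-1.47, 1.34], [0.16, 2.42], [-1.27, 4.41], [0.06, 2.06], [-2.6, 2.6]. Speed limits (rad/s): [2.22, 2.22, 2.79, 2.79, 3.14, 3.14, 3.14].

### API

Orientations are given as a unit quaternion [x, y, z, w].
In Python, from workcell import * gives the robot as it stands.
- The arm moves only by the tool step_arm, never from a script. Its argument "commands" is one flat list of numbers, 7 for each row, row after row: the finger opening in mm, from 0 to 85.4, then the shift along the world's x, y, z as a fraction of full scale, then the turn, a rotation vector about the world's x, y, z as a fraction of full scale. A call has exactly 10 rows; each row is the pose to reach, as a shift and turn from the pose commanded when the call began, turning the shorter way round; what a row does not reach only later rows make up. Full scale, the value 1, is 0.6 m for a shift and pi rad for a turn. A row lasts 1/8 s, in which the tool goes at most 62.5 mm and 10.7 degrees, less where a joint would pass 70% of its speed; a pose out of reach is approached as far as the arm can. A call with a number of a shift or a turn outside -1 to 1 is refused whole. A call with a gripper value outside its range is refused whole. The fingers move at their own pace and stop on an object; "squeeze" is the grip in N (left out, the last holds). Time passes only in rows, so rows that repeat a pose let the fingers close, or fill a call up. It gives the time, the measured TCP pose, the force, the opening and the grip force at its end, in the units of the state.
- get_obs(): the state, without advancing time (a new reading comes with each control period).
- camera(name): name is "side" or "top" or "wrist"; returns the picture (480x640x3 uint8, red, green, blue); there is no depth.
- camera_params(name): a dict with "mtx" (3x3 intrinsics, pixels), "extrinsics" (4x4, takes a point from world to camera coordinates); the wrist camera has in their place "tool_from_camera" (4x4, takes a point from camera to tool coordinates, whose origin is the TCP and whose axes are the flange's). Camera axes: x right, y down, z forward; pixel columns grow to the right and rows downward; lengths in m; the calibration is good to about 2 mm. A picture is of the moment at which its call begins: read the wrist's pose just before it. camera_params takes no time and is no camera call.
- hand_in(): hands the job in; it is judged then, once.
The state is a dict: "clock": time; "joint_pos": joint angles; "joint_velocities": joint speeds; "tau": joint torques, N m; "position": TCP position; "ee_rot": TCP orientation; "ft_force": force on the tool from outside, world axes, zero at the start; "torque": the same for the moment, N m; "grip_width": opening from 0.0 (shut) to 1.0 (fully open); "grasp_force": force on a finger pad.
Only numpy, scipy, OpenCV 4.12 (cv2) and the standard library are available. Lean on these libraries where they do the work, as an engineer would, in place of code of your own. Each camera call takes 0.05 s, during which the arm holds its last target. There are 200 camera calls.

### The job

The steel glass stands at the back of the wire rack (the side away from the robot), hemmed in by three capped glass jars. Move all three jars across to the drainer tray, then take out the glass and stand it in the middle of the cork coaster, and after that put every jar back on the very spot in the rack where it stood, to within about a centimetre. Keep the jars and the glass upright, do not let any of them drop, and do not disturb the two little bowls in the front corners of the rack.

Things in the scene. Friction and masses are not known exactly. Their poses are not given: they have to be found in the camera images.
- rack: Low fixed steel wire rack, 210 (x) x 320 (y) mm; origin: centre of its footprint at table height, z up, +x to the back. Flat floor 20 mm above the table; rails 55 mm up at back and sides, 34 at the front. The glass stands 40 mm behind the centre; the jars about 80 mm in front, left and right of it (which is where changes), some 15 mm of gap.
- tray: Fixed steel drainer tray on short legs, 250 (x) x 190 (y) mm, left or right of the rack. Origin: centre of its footprint at table height, z up. Flat floor 40 mm above the table, lip up to 47 mm, flap hanging at its +x end. Takes the three jars standing apart; each must stand upright wholly inside the lip.
- coaster: Round cork coaster, fixed, 100 mm across, 6 mm thick, on the other side of the rack from the tray. Origin: centre of its underside, at table height.
- glass_mid (a point): Stainless steel glass (tumbler), open at the top, 84 mm tall, 66 mm across at the rim narrowing to 56 mm at the foot, 130 g or so. The point is its centre, 42 mm above its foot; z up.
- jar_wide_mid (a point): Round glass jar with a wide metal twist cap: 150 mm tall, body 64 mm across up to 114 mm above its foot, cap 62 mm across from 132 to 150 mm. About 270 g. The point is its centre, 75 mm above its foot; z up. The cap is tight and does not turn.
- jar_square_mid (a point): Square glass jar with a round metal twist cap: 142 mm tall, body 62 x 62 mm up to 108 mm above its foot, neck 46 mm across, cap 54 mm across from 124 to 142 mm. About 250 g. The point is its centre, 71 mm above its foot; z up, x and y across its flat sides. The cap is tight and does not turn.
- jar_narrow_mid (a point): Round glass jar with sloping shoulders and a small metal twist cap: 154 mm tall, body 66 mm across up to 102 mm above its foot, neck 38 mm across, cap 44 mm across from 136 to 154 mm. About 260 g. The point is its centre, 77 mm above its foot; z up. The cap is tight and does not turn.
- ramekin: Small white ceramic bowl with steep sides, 62 mm across, 42 mm tall, in one front corner of the rack. Leave it where it is. Origin: centre of its underside.
- katori: Small steel bowl, 68 mm across, 34 mm tall, in the other front corner of the rack. Leave it where it is. Origin: centre of its underside.
There are look-alikes about, which are no part of the job. Leave any purple look-alike of the part that bears glass_mid alone.

How it is judged:
On the way, in this order (a step that is already met when the one before it is completed fails the run):
1. all three jars stand upright and released on the drainer tray (x of jar_wide_mid in the frame of tray between -0.098 and 0.098 m and y of jar_wide_mid in the frame of tray between -0.068 and 0.068 m and z of jar_wide_mid in the frame of tray between 0.105 and 0.123 m and angle between each of jar_wide_mid, jar_square_mid, jar_narrow_mid's own z axis and vertical below 0.1 rad and contact force between the fingers and jar_wide below 0.05 N and x of jar_square_mid in the frame of tray between -0.098 and 0.098 m and y of jar_square_mid in the frame of tray between -0.068 and 0.068 m and z of jar_square_mid in the frame of tray between 0.101 and 0.119 m and contact force between the fingers and jar_square below 0.05 N and x of jar_narrow_mid in the frame of tray between -0.098 and 0.098 m and y of jar_narrow_mid in the frame of tray between -0.068 and 0.068 m and z of jar_narrow_mid in the frame of tray between 0.107 and 0.125 m and contact force between the fingers and jar_narrow below 0.05 N), for 0.2 s.
2. with the jars on the tray, the glass stands upright and released in the middle of the coaster (all of step 1 and horizontal distance between glass_mid and coaster below 0.015 m and height (world z) of glass_mid between 0.042 and 0.054 m and angle between glass_mid's own z axis and vertical below 0.1 rad and linear speed of glass below 0.02 m/s and contact force between the fingers and glass below 0.05 N), for 0.2 s.
At the end, for the whole second after the job is handed in: The steel glass stands upright on the coaster, its centre within 15 mm of the coaster's; each jar stands upright in the rack within 15 mm of where it stood at the start; all are released and at rest (horizontal distance between glass_mid and coaster below 0.015 m and height (world z) of glass_mid between 0.042 and 0.054 m and angle between each of glass_mid, jar_wide_mid, jar_square_mid, jar_narrow_mid's own z axis and vertical below 0.1 rad and linear speed of each of glass, jar_wide, jar_square, jar_narrow below 0.02 m/s and contact force between the fingers and glass below 0.05 N and distance of each of jar_wide_mid, jar_square_mid, jar_narrow_mid from where it was at the start of the episode below 0.015 m and contact force between the fingers and jar_wide below 0.05 N and contact force between the fingers and jar_square below 0.05 N and contact force between the fingers and jar_narrow below 0.05 N); the robot touches nothing.
It fails at once if a jar or the steel glass leans more than 30 degrees (angle between any of jar_wide_mid, jar_square_mid, jar_narrow_mid, glass_mid's own z axis and vertical above 0.52 rad).
It fails at once if a jar or the steel glass is dropped or knocked (moves faster than 0.7 m/s, as after a fall of 25 mm, out of the fingers) ((linear speed of jar_wide above 0.7 m/s and contact force between the fingers and jar_wide below 0.01 N) or (linear speed of jar_square above 0.7 m/s and contact force between the fingers and jar_square below 0.01 N) or (linear speed of jar_narrow above 0.7 m/s and contact force between the fingers and jar_narrow below 0.01 N) or (linear speed of glass above 0.7 m/s and contact force between the fingers and glass below 0.01 N)).
It fails at once if one of the little bowls in the rack's corners is shifted by more than 20 mm (distance of any of ramekin, katori from where it was at the start of the episode above 0.02 m).
It also fails if it takes over 144 s, if anything falls off the work surface, if the arm or the gripper's body presses on something with over 40 N, if the wrist force passes 120 N, or if a joint passes its speed limit or range.

## Working session

There is one attempt and no reset: what is moved stays moved. The work goes in short steps, Python scripts to look and compute and a tool call to move; the robot and the scene stay as the last step left them, time stands still between calls to the robot, and variables do not carry over. Pictures are saved under pics/ and viewed, at most 14 in all, crops included, and the job is handed in when it is done.

Besides the shell and the picture viewer there is one more tool, called after "Request:" as name(argument=value, ...), one argument or row to a line, values as JSON. step_arm: Moves the arm, as the interface text tells. Its arguments: {"type":"object","properties":{"commands":{"type":"array","items":{"type":"number"}},"squeeze":{"type":"number"}},"required":["commands"]}

```bash
mkdir -p pics; python3 - <<'E'
from workcell import *
import cv2,json
o=get_obs(); print(o['position'],o['ee_rot'],o['grip_width'],o['clock'])
for n in('side','top'):
    im=camera(n); cv2.imwrite(f'pics/{n}0.png',im[:,:,::-1])
    p=camera_params(n); print(n,p['mtx'],p['extrinsics'])
print(camera_params('wrist'))
E
```

```text
[ 0.16829851 -0.60153172  0.23052832] [ 9.90711925e-01  1.35975729e-01 -1.25516039e-04 -6.83002280e-04] 1.0010227777425051 0.0
side [[475.86327524   0.         320.08091707]
 [  0.         475.86327524 237.87882814]
 [  0.           0.           1.        ]] [[ 0.76624932 -0.64248574  0.00860573 -0.43805126]
 [-0.49998497 -0.60460358 -0.62005609  0.32620541]
 [ 0.40358025  0.47081482 -0.78451029  0.8312143 ]
 [ 0.          0.          0.          1.        ]]
top [[556.26176912   0.         320.49712502]
 [  0.         556.26176912 240.73221336]
 [  0.           0.           1.        ]] [[ 0.01795294 -0.99974636  0.01359819 -0.02832255]
 [-0.9931833  -0.01939842 -0.11493756  0.55447276]
 [ 0.11517219 -0.01144203 -0.99327964  1.308552  ]
 [ 0.          0.          0.          1.        ]]
{'mtx': array([[363.47097334,   0.        , 315.38937205],
       [  0.        , 363.47097334, 229.76566605],
       [  0.        ,   0.        ,   1.        ]]), 'tool_from_camera': array([[ 2.08907063e-03, -9.65960707e-01, -2.58680399e-01,
         6.55040401e-02],
       [ 9.99997665e-01,  1.87502763e-03,  1.07415460e-03,
         7.52737416e-04],
       [-5.52558238e-04, -2.58682039e-01,  9.65962369e-01,
        -1.42326350e-01],
       [ 0.00000000e+00,  0.00000000e+00,  0.00000000e+00,
         1.00000000e+00]])}
```

View pics/top0.png

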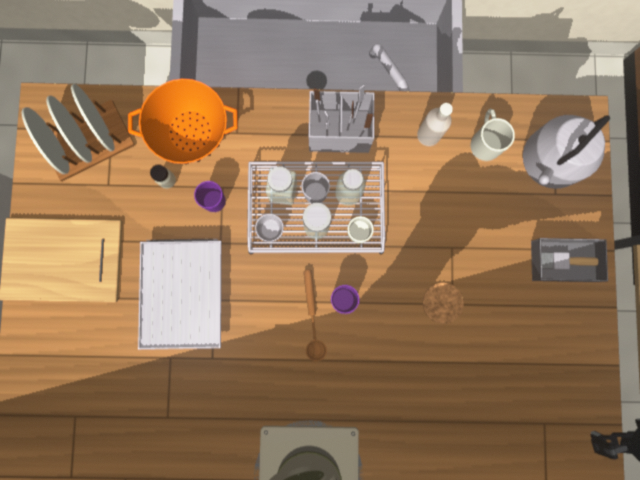

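View pics/side0.png

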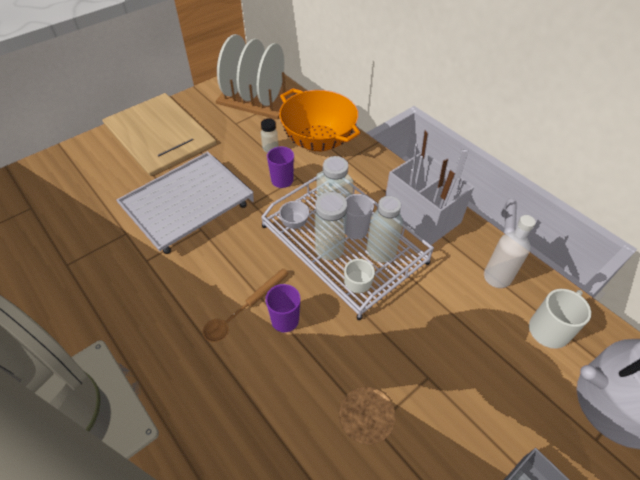

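```bash
cat > h.py <<'E'
import numpy as np,cv2
from workcell import *
def ray(n,uv,z):
    p=camera_params(n); M=p['extrinsics']; R=M[:3,:3];t=M[:3,3]
    c=-R.T@t; d=R.T@np.linalg.inv(p['mtx'])@np.array([uv[0],uv[1],1.])
    return (c+d*(z-c[2])/d[2])[:2]
def proj(n,P):
    p=camera_params(n); q=p['mtx']@(p['extrinsics'][:3,:3]@np.array(P)+p['extrinsics'][:3,3]); return q[:2]/q[2]
E
python3 - <<'E'
from h import *
t=cv2.imread('pics/top0.png'); s=cv2.imread('pics/side0.png')
a=cv2.resize(t[155:260,240:392],None,fx=5,fy=5,interpolation=cv2.INTER_CUBIC); cv2.imwrite('pics/ct.png',a)
b=cv2.resize(s[140:320,255:440],None,fx=3.3,fy=3.3,interpolation=cv2.INTER_CUBIC); cv2.imwrite('pics/cs.png',b)
hsv=cv2.cvtColor(t,cv2.COLOR_BGR2HSV)
# purple
m=cv2.inRange(hsv,(125,80,40),(150,255,255))
for c in cv2.findContours(m,0,2)[0]:
    if cv2.contourArea(c)>100: print('purple',cv2.boundingRect(c),ray('top',cv2.minEnclosingCircle(c)[0],.08))
# tray
g=cv2.inRange(hsv,(0,0,120),(179,45,255)); g[:,:125]=0;g[:,232:]=0;g[:230]=0;g[360:]=0
c=max(cv2.findContours(g,0,2)[0],key=cv2.contourArea); r=cv2.minAreaRect(c); print('tray',r,ray('top',r[0],.047),[ray('top',q,.047) for q in cv2.boxPoints(r)])
# rack corners approx
for q in((249,164),(383,164),(384,251),(249,252)): print('rack',q,ray('top',q,.045))
for n,q,z in(('L',(281,177),.17),('F',(317,217),.17),('R',(352,180),.17),('G',(315,184),.104)): print(n,ray('top',q,z))
E
```

```text
purple (331, 285, 28, 28) [ 0.41625861 -0.07522558]
purple (195, 181, 29, 30) [0.64842256 0.24441446]
tray ((179.47549438476562, 293.5240173339844), (82.08351135253906, 109.75212097167969), 0.5562523007392883) [0.42187767 0.31128904] [array([0.29430494, 0.40153132]), array([0.55069586, 0.41325675]), array([0.55259617, 0.21882151]), array([0.29569902, 0.21141071])]
rack (249, 164) [0.73704506 0.15868406]
rack (383, 164) [ 0.74401942 -0.16624721]
rack (384, 251) [ 0.53172196 -0.16970218]
rack (249, 252) [0.5231379  0.15168579]
L [0.67756745 0.0725774 ]
F [ 0.59064089 -0.0078158 ]
R [ 0.67414899 -0.08292438]
G [ 0.67806997 -0.00205292]
```

View pics/ct.png

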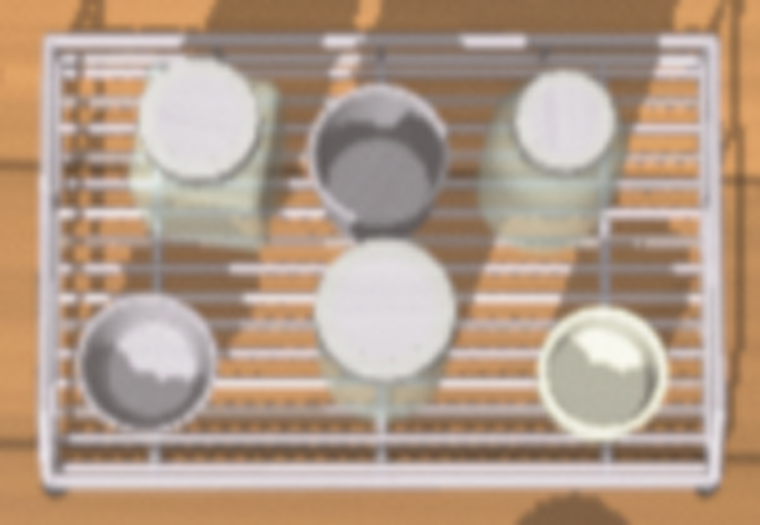

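View pics/cs.png

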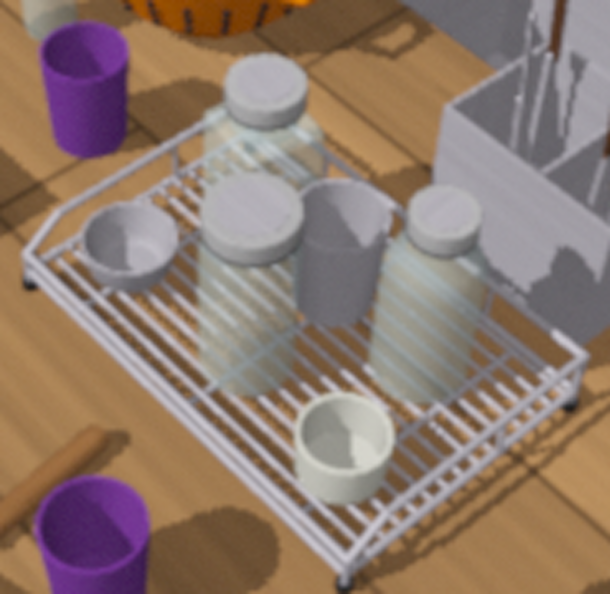

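The steel glass is the grey tumbler in the rack at top-view pixel (315,186). The tumblers at (209,196) and (345,299) are purple look-alikes, and the crop confirms this. Left of it is the square jar (cap at 280,178), in front the wide jar (317,217), right the narrow jar (353,179). The katori is front left and the ramekin front right.

```bash
python3 - <<'E'
from h import *
np.set_printoptions(precision=4,suppress=True)
for n,c,s,z in(('sq',(199,118),(267,88),.162),('wide',(386,309),(253,215),.170),('nar',(565,120),(446,212),.174),('glass',(379,158),(347,208),.104)):
    a=ray('top',((c[0]+.5)/5-.5+240,(c[1]+.5)/5-.5+155),z); b=ray('side',((s[0]+.5)/3.3-.5+255,(s[1]+.5)/3.3-.5+140),z); print(n,a,b)
# caddy front-left top corner: side px (390,172); where does it hit top view for several z
for z in(.06,.08,.1,.12,.14,.16): 
    q=ray('side',(390,172),z); print(z,q,proj('top',[*q,z]))
t=cv2.imread('pics/top0.png')
sc=cv2.resize(t[60:200,270:470],None,fx=3.5,fy=3.5,interpolation=cv2.INTER_CUBIC)
co=cv2.resize(t[262:342,400:485],None,fx=5,fy=5,interpolation=cv2.INTER_CUBIC)
out=np.zeros((595,790,3),np.uint8); out[:490,:700][:sc.shape[0],:sc.shape[1]]=sc
cv2.imwrite('pics/caddy.png',out[:490,:700]); 
# coaster: distance from wood colour via local saturation/hue + texture
lab=cv2.cvtColor(t,cv2.COLOR_BGR2LAB).astype(float)[262:342,400:485]
m=(np.abs(cv2.GaussianBlur(lab,(0,0),1.5)[...,2]-np.median(lab[...,2]))>6).astype(np.uint8)
k=cv2.morphologyEx(m,cv2.MORPH_CLOSE,np.ones((5,5))); k=cv2.morphologyEx(k,cv2.MORPH_OPEN,np.ones((9,9)))
for c in cv2.findContours(k,0,2)[0]:
    (x,y),r=cv2.minEnclosingCircle(c); M=cv2.moments(c); 
    if M['m00']>300: print('coaster',x+400,y+262,r,M['m10']/M['m00']+400,M['m01']/M['m00']+262,M['m00'],ray('top',(M['m10']/M['m00']+400,M['m01']/M['m00']+262),.006),ray('top',(x+400,y+262),.006))
E
```

```text
sq [0.6767 0.0765] [0.6707 0.0693]
wide [ 0.592  -0.0074] [ 0.587  -0.0135]
nar [ 0.6764 -0.0839] [ 0.6739 -0.0869]
glass [ 0.6729 -0.0031] [ 0.6789 -0.0035]
0.06 [0.8332 0.051 ] [294.2053 124.4771]
0.08 [0.8164 0.0378] [299.3104 128.7272]
0.1 [0.7996 0.0246] [304.5854 133.1188]
0.12 [0.7829 0.0114] [310.039  137.6589]
0.14 [ 0.7661 -0.0018] [315.6803 142.3554]
0.16 [ 0.7493 -0.015 ] [321.5192 147.2163]
coaster 464.0 269.5 21.360109329223633 462.43206157965193 268.7232262382865 498.0 [ 0.4957 -0.3674] [ 0.4938 -0.3713]
```

View pics/caddy.png

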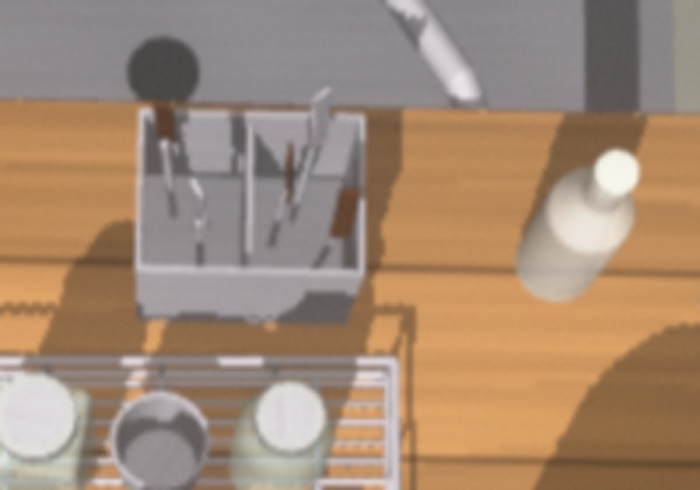

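Request:
step_arm(
  commands=[85, 0.03, 0.04, 0.03, 0, 0, 0.02, 85, 0.08, 0.11, 0.08, 0, 0, 0.06, 85, 0.14, 0.19, 0.13, 0, 0, 0.11, 85, 0.2, 0.28, 0.15, 0, 0, 0.16, 85, 0.26, 0.37, 0.15, 0, 0, 0.2, 85, 0.32, 0.46, 0.15, 0, 0, 0.25, 85, 0.38, 0.54, 0.15, 0, 0, 0.3, 85, 0.44, 0.62, 0.15, 0, 0, 0.35, 85, 0.5, 0.69, 0.15, 0, 0, 0.38, 85, 0.53, 0.75, 0.15, 0, 0, 0.4],
  squeeze=60,
)

```text
clock: 1.35
position: [0.4877, -0.1491, 0.321]
ee_rot: [0.72, 0.694, 0.0, -0.0]
ft_force: [-0.5, -0.9, -0.1]
grip_width: 0.995
grasp_force: 0.0
```

Request:
step_arm(
  commands=[85, 0.02, 0.03, 0, 0, 0, 0.004, 85, 0.06, 0.08, 0, 0, 0, 0.008, 85, 0.1, 0.14, 0, 0, 0, 0.012, 85, 0.14, 0.19, 0, 0, 0, 0.012, 85, 0.165, 0.225, 0, 0, 0, 0.012, 85, 0.174, 0.237, 0, 0, 0, 0.012, 85, 0.174, 0.237, 0, 0, 0, 0.012, 85, 0.174, 0.237, 0, 0, 0, 0.012, 85, 0.174, 0.237, 0, 0, 0, 0.012, 85, 0.174, 0.237, 0, 0, 0, 0.012],
)

```text
clock: 2.6
position: [0.5907, -0.0103, 0.3215]
ee_rot: [0.709, 0.705, -0.0, 0.0]
ft_force: [-0.2, 0.6, 0.5]
grip_width: 0.993
grasp_force: 0.0
```

```bash
cat >> h.py <<'E'
from scipy.spatial.transform import Rotation as Ro
def wray(o,uv,z):
    p=camera_params('wrist'); T=np.eye(4); T[:3,:3]=Ro.from_quat(o['ee_rot']).as_matrix(); T[:3,3]=o['position']
    C=T@p['tool_from_camera']; d=C[:3,:3]@np.linalg.inv(p['mtx'])@np.array([uv[0],uv[1],1.]); c=C[:3,3]
    return (c+d*(z-c[2])/d[2])[:2]
def wproj(o,P):
    p=camera_params('wrist'); T=np.eye(4); T[:3,:3]=Ro.from_quat(o['ee_rot']).as_matrix(); T[:3,3]=o['position']
    C=np.linalg.inv(T@p['tool_from_camera']); q=p['mtx']@(C[:3,:3]@np.array(P)+C[:3,3]); return q[:2]/q[2]
E
python3 - <<'E'
from h import *
o=get_obs(); im=camera('wrist'); cv2.imwrite('pics/w1.png',im[:,:,::-1]); print(o['position'],o['ee_rot'])
for P in((.592,-.0074,.17),(.6767,.0765,.162),(.6764,-.0839,.174),(.6729,-.0031,.104)): print(wproj(o,P))
E
```

```text
[ 0.59066327 -0.01031432  0.32152856] [ 7.08723643e-01  7.05486165e-01 -1.53007272e-05  2.61864668e-04]
[316.27232315 209.65669963]
[423.80934156 102.67766222]
[413.62673426 296.70656345]
[397.26660411 191.61354035]
```

View pics/w1.png

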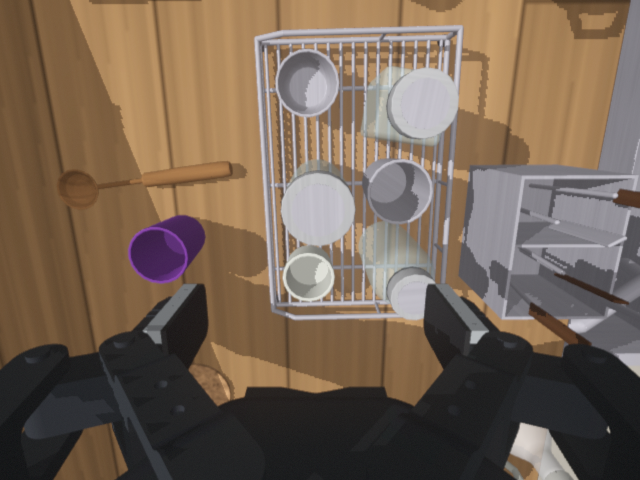

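Wrist view: wide cap at (318,208), square (423,103), narrow (412,293) and glass rim (398,190). All lie within 1–2 px of the top-view positions. The next move is down to the wide jar.

Request:
step_arm(
  commands=[85, 0.004, 0.004, -0.05, 0, 0, 0, 85, 0.004, 0.005, -0.12, 0, 0, 0, 85, 0.004, 0.005, -0.19, 0, 0, 0, 85, 0.004, 0.005, -0.25, 0, 0, 0, 85, 0.004, 0.005, -0.28, 0, 0, 0, 85, 0.004, 0.005, -0.297, 0, 0, 0, 85, 0.004, 0.005, -0.297, 0, 0, 0, 40, 0.004, 0.005, -0.297, 0, 0, 0, 40, 0.004, 0.005, -0.297, 0, 0, 0, 40, 0.004, 0.005, -0.297, 0, 0, 0],
)

```text
clock: 3.9
position: [0.594, -0.0066, 0.145]
ee_rot: [0.708, 0.706, 0.001, 0.001]
ft_force: [-2.7, -0.1, 7.5]
grip_width: 0.703
grasp_force: 64.4
```

Request:
step_arm(
  commands=[40, 0, 0, 0.015, 0, 0, 0, 40, 0, 0, 0.06, 0, 0, 0, 40, 0, 0, 0.12, 0, 0, 0, 40, 0, 0.01, 0.17, 0, 0, 0, 40, -0.02, 0.04, 0.19, 0, 0, 0, 40, -0.06, 0.1, 0.19, 0, 0, 0, 40, -0.11, 0.17, 0.19, 0, 0, 0, 40, -0.16, 0.25, 0.19, 0, 0, 0, 40, -0.21, 0.33, 0.19, 0, 0, 0, 40, -0.26, 0.4, 0.19, 0, 0, 0],
)

```text
clock: 5.15
position: [0.4344, 0.2355, 0.2565]
ee_rot: [0.708, 0.706, -0.0, 0.0]
ft_force: [0.0, 0.4, -2.6]
grip_width: 0.703
grasp_force: 65.5
```

Request:
step_arm(
  commands=[40, -0.04, 0.06, 0, 0, 0, 0, 40, -0.08, 0.13, 0, 0, 0, 0, 40, -0.115, 0.18, 0, 0, 0, 0, 40, -0.128, 0.202, -0.01, 0, 0, 0, 40, -0.128, 0.202, -0.04, 0, 0, 0, 40, -0.128, 0.202, -0.08, 0, 0, 0, 40, -0.128, 0.202, -0.115, 0, 0, 0, 40, -0.128, 0.202, -0.14, 0, 0, 0, 40, -0.128, 0.202, -0.148, 0, 0, 0, 40, -0.128, 0.202, -0.148, 0, 0, 0],
)

```text
clock: 6.4
position: [0.3605, 0.3543, 0.1683]
ee_rot: [0.708, 0.706, -0.0, -0.0]
ft_force: [0.3, 0.2, -1.7]
grip_width: 0.703
grasp_force: 65.5
```

Request:
step_arm(
  commands=[40, 0, 0, -0.002, 0, 0, 0, 40, 0, 0, -0.004, 0, 0, 0, 40, 0, 0, -0.005, 0, 0, 0, 40, 0, 0, -0.006, 0, 0, 0, 40, 0, 0, -0.006, 0, 0, 0, 40, 0, 0, -0.006, 0, 0, 0, 40, 0, 0, -0.006, 0, 0, 0, 40, 0, 0, -0.006, 0, 0, 0, 40, 0, 0, -0.006, 0, 0, 0, 40, 0, 0, -0.006, 0, 0, 0],
)

```text
clock: 7.65
position: [0.3605, 0.3547, 0.165]
ee_rot: [0.708, 0.706, 0.0, 0.0]
ft_force: [-0.6, -0.3, 5.5]
grip_width: 0.702
grasp_force: 66.1
```

Request:
step_arm(
  commands=[50, 0, 0, 0, 0, 0, 0, 70, 0, 0, 0, 0, 0, 0, 85, 0, 0, 0, 0, 0, 0, 85, 0, 0, 0, 0, 0, 0, 85, 0, 0, 0.01, 0, 0, 0, 85, 0, 0, 0.04, 0, 0, 0, 85, 0, 0, 0.09, 0, 0, 0, 85, 0, 0, 0.15, 0, 0, 0, 85, 0.04, -0.04, 0.2, 0, 0, 0, 85, 0.08, -0.08, 0.22, 0, 0, 0],
)

```text
clock: 8.9
position: [0.4092, 0.3068, 0.3001]
ee_rot: [0.708, 0.706, 0.002, 0.001]
ft_force: [0.6, -0.5, -0.3]
grip_width: 0.994
grasp_force: 0.0
```

```bash
python3 - <<'E'
from h import *
im=camera('top'); cv2.imwrite('pics/t2.png',cv2.resize(im[140:370,120:400,::-1],None,fx=2.5,fy=2.5))
im=camera('wrist'); o=get_obs(); cv2.imwrite('pics/w2.png',im[:,:,::-1]); print(o['position'])
E
```

```text
[0.41169882 0.30397912 0.29915872]
```

View pics/t2.png

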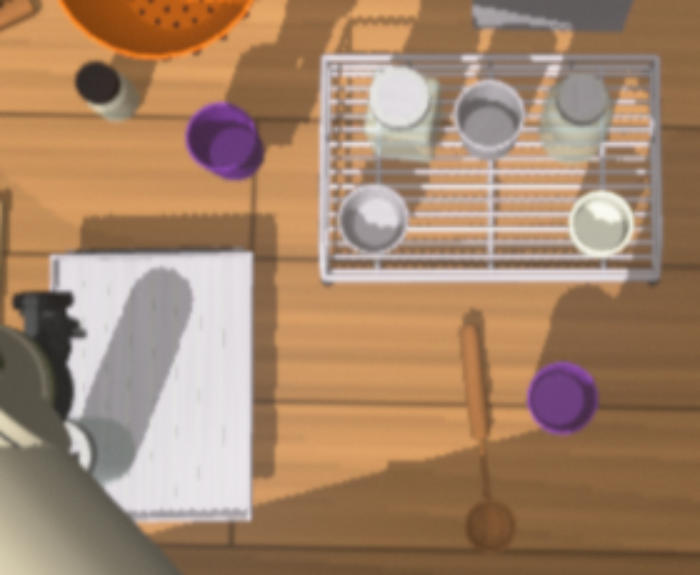

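Request:
step_arm(
  commands=[85, 0.03, -0.03, 0, 0, 0, 0, 85, 0.09, -0.08, 0, 0, 0, 0, 85, 0.16, -0.14, 0, 0, 0, 0, 85, 0.23, -0.2, 0, 0, 0, 0, 85, 0.3, -0.26, 0, 0, 0, 0, 85, 0.36, -0.31, 0, 0, 0, 0, 85, 0.41, -0.35, 0, 0, 0, 0, 85, 0.44, -0.38, 0, 0, 0, 0, 85, 0.448, -0.384, -0.02, 0, 0, 0, 85, 0.448, -0.384, -0.04, 0, 0, 0],
)

```text
clock: 10.25
position: [0.6766, 0.0774, 0.272]
ee_rot: [0.708, 0.706, 0.0, -0.0]
ft_force: [0.3, 0.3, 0.7]
grip_width: 0.998
grasp_force: 0.0
```

Request:
step_arm(
  commands=[85, 0, 0, -0.05, 0, 0, 0, 85, 0, 0, -0.12, 0, 0, 0, 85, 0, 0, -0.18, 0, 0, 0, 85, 0, 0, -0.21, 0, 0, 0, 85, 0, 0, -0.225, 0, 0, 0, 85, 0, 0, -0.225, 0, 0, 0, 40, 0, 0, -0.225, 0, 0, 0, 40, 0, 0, -0.225, 0, 0, 0, 40, 0, 0, -0.225, 0, 0, 0, 40, 0, 0, -0.225, 0, 0, 0],
)

```text
clock: 11.5
position: [0.6778, 0.0764, 0.1393]
ee_rot: [0.708, 0.706, 0.001, 0.001]
ft_force: [-2.2, 0.3, 6.4]
grip_width: 0.61
grasp_force: 63.8
```

Request:
step_arm(
  commands=[40, 0, 0, 0.015, 0, 0, 0, 40, 0, 0, 0.06, 0, 0, 0, 40, 0, 0, 0.12, 0, 0, 0, 40, 0, 0, 0.17, 0, 0, 0, 40, -0.03, 0.02, 0.19, 0, 0, 0, 40, -0.09, 0.055, 0.19, 0, 0, 0, 40, -0.16, 0.095, 0.19, 0, 0, 0, 40, -0.23, 0.137, 0.19, 0, 0, 0, 40, -0.3, 0.178, 0.19, 0, 0, 0, 40, -0.37, 0.22, 0.19, 0, 0, 0],
)

```text
clock: 12.75
position: [0.4536, 0.2089, 0.2519]
ee_rot: [0.708, 0.706, -0.0, 0.0]
ft_force: [-0.7, 0.7, -1.9]
grip_width: 0.607
grasp_force: 63.9
```

Request:
step_arm(
  commands=[40, -0.06, 0.036, 0, 0, 0, 0, 40, -0.11, 0.065, 0, 0, 0, 0, 40, -0.145, 0.085, 0, 0, 0, 0, 40, -0.158, 0.094, -0.01, 0, 0, 0, 40, -0.158, 0.094, -0.04, 0, 0, 0, 40, -0.158, 0.094, -0.08, 0, 0, 0, 40, -0.158, 0.094, -0.115, 0, 0, 0, 40, -0.158, 0.094, -0.14, 0, 0, 0, 40, -0.158, 0.094, -0.148, 0, 0, 0, 40, -0.158, 0.094, -0.148, 0, 0, 0],
)

```text
clock: 14.0
position: [0.3606, 0.2646, 0.1631]
ee_rot: [0.708, 0.706, 0.0, -0.0]
ft_force: [0.0, 0.2, -1.5]
grip_width: 0.606
grasp_force: 63.9
```

Request:
step_arm(
  commands=[40, 0, 0, -0.002, 0, 0, 0, 40, 0, 0, -0.004, 0, 0, 0, 40, 0, 0, -0.006, 0, 0, 0, 40, 0, 0, -0.007, 0, 0, 0, 40, 0, 0, -0.007, 0, 0, 0, 40, 0, 0, -0.007, 0, 0, 0, 50, 0, 0, -0.007, 0, 0, 0, 70, 0, 0, -0.007, 0, 0, 0, 85, 0, 0, -0.007, 0, 0, 0, 85, 0, 0, -0.007, 0, 0, 0],
)

```text
clock: 15.25
position: [0.3605, 0.2645, 0.1587]
ee_rot: [0.708, 0.706, 0.0, 0.0]
ft_force: [-0.8, -0.2, 0.3]
grip_width: 0.998
grasp_force: 0.0
```

Request:
step_arm(
  commands=[85, 0, 0, 0.01, 0, 0, 0, 85, 0, 0, 0.05, 0, 0, 0, 85, 0, 0, 0.11, 0, 0, 0, 85, 0, 0, 0.18, 0, 0, 0, 85, 0.03, -0.04, 0.22, 0, 0, 0, 85, 0.08, -0.1, 0.23, 0, 0, 0, 85, 0.14, -0.17, 0.23, 0, 0, 0, 85, 0.2, -0.24, 0.23, 0, 0, 0, 85, 0.25, -0.3, 0.23, 0, 0, 0, 85, 0.3, -0.36, 0.23, 0, 0, 0],
)

```text
clock: 16.5
position: [0.5414, 0.0471, 0.2971]
ee_rot: [0.708, 0.706, 0.0, 0.0]
ft_force: [0.9, 0.3, -0.3]
grip_width: 0.994
grasp_force: 0.0
```

Request:
step_arm(
  commands=[85, 0.05, -0.05, 0, 0, 0, 0, 85, 0.11, -0.11, 0, 0, 0, 0, 85, 0.17, -0.165, 0, 0, 0, 0, 85, 0.21, -0.205, 0, 0, 0, 0, 85, 0.225, -0.218, -0.02, 0, 0, 0, 85, 0.225, -0.218, -0.08, 0, 0, 0, 85, 0.225, -0.218, -0.15, 0, 0, 0, 85, 0.225, -0.218, -0.21, 0, 0, 0, 85, 0.225, -0.218, -0.24, 0, 0, 0, 85, 0.225, -0.218, -0.246, 0, 0, 0],
)

```text
clock: 17.75
position: [0.6749, -0.0818, 0.1486]
ee_rot: [0.708, 0.706, -0.0, -0.0]
ft_force: [0.4, -0.3, 0.6]
grip_width: 0.996
grasp_force: 0.0
```

Request:
step_arm(
  commands=[85, 0, 0, 0, 0, 0, 0, 40, 0, 0, 0, 0, 0, 0, 40, 0, 0, 0, 0, 0, 0, 40, 0, 0, 0, 0, 0, 0, 40, 0, 0, 0, 0, 0, 0, 40, 0, 0, 0, 0, 0, 0, 40, 0, 0, 0, 0, 0, 0, 40, 0, 0, 0.01, 0, 0, 0, 40, 0, 0, 0.02, 0, 0, 0, 40, 0, 0, 0.03, 0, 0, 0],
)

```text
clock: 19.0
position: [0.6753, -0.0823, 0.1673]
ee_rot: [0.708, 0.706, -0.0, -0.0]
ft_force: [0.5, 0.8, -2.5]
grip_width: 0.489
grasp_force: 61.1
```

Request:
step_arm(
  commands=[40, 0, 0, 0.04, 0, 0, 0, 40, 0, 0, 0.1, 0, 0, 0, 40, -0.01, 0, 0.15, 0, 0, 0, 40, -0.05, 0.02, 0.175, 0, 0, 0, 40, -0.1, 0.06, 0.175, 0, 0, 0, 40, -0.14, 0.12, 0.175, 0, 0, 0, 40, -0.17, 0.19, 0.175, 0, 0, 0, 40, -0.19, 0.27, 0.175, 0, 0, 0, 40, -0.21, 0.35, 0.175, 0, 0, 0, 40, -0.23, 0.43, 0.175, 0, 0, 0],
)

```text
clock: 20.25
position: [0.5368, 0.1771, 0.2726]
ee_rot: [0.708, 0.706, 0.0, 0.0]
ft_force: [-0.1, 0.3, -3.1]
grip_width: 0.493
grasp_force: 61.7
```

Request:
step_arm(
  commands=[40, -0.02, 0.07, 0, 0, 0, 0, 40, -0.04, 0.14, 0, 0, 0, 0, 40, -0.055, 0.195, 0, 0, 0, 0, 40, -0.0625, 0.224, -0.01, 0, 0, 0, 40, -0.0625, 0.224, -0.04, 0, 0, 0, 40, -0.0625, 0.224, -0.08, 0, 0, 0, 40, -0.0625, 0.224, -0.115, 0, 0, 0, 40, -0.0625, 0.224, -0.14, 0, 0, 0, 40, -0.0625, 0.224, -0.155, 0, 0, 0, 40, -0.0625, 0.224, -0.16, 0, 0, 0],
)

```text
clock: 21.5
position: [0.5001, 0.3096, 0.1757]
ee_rot: [0.709, 0.706, -0.0, 0.0]
ft_force: [-0.2, -0.1, -2.5]
grip_width: 0.488
grasp_force: 61.7
```

Request:
step_arm(
  commands=[40, 0, 0, -0.002, 0, 0, 0, 40, 0, 0, -0.004, 0, 0, 0, 40, 0, 0, -0.005, 0, 0, 0, 40, 0, 0, -0.006, 0, 0, 0, 40, 0, 0, -0.007, 0, 0, 0, 40, 0, 0, -0.008, 0, 0, 0, 40, 0, 0, -0.008, 0, 0, 0, 40, 0, 0, -0.008, 0, 0, 0, 40, 0, 0, -0.008, 0, 0, 0, 40, 0, 0, -0.008, 0, 0, 0],
)

```text
clock: 22.75
position: [0.4999, 0.3101, 0.1713]
ee_rot: [0.708, 0.706, 0.0, 0.0]
ft_force: [0.5, -0.5, -2.2]
grip_width: 0.493
grasp_force: 61.7
```

Still hanging, so lower about 2 mm more and release.

Request:
step_arm(
  commands=[40, 0, 0, -0.001, 0, 0, 0, 40, 0, 0, -0.002, 0, 0, 0, 40, 0, 0, -0.003, 0, 0, 0, 40, 0, 0, -0.004, 0, 0, 0, 40, 0, 0, -0.004, 0, 0, 0, 40, 0, 0, -0.004, 0, 0, 0, 40, 0, 0, -0.004, 0, 0, 0, 40, 0, 0, -0.004, 0, 0, 0, 40, 0, 0, -0.004, 0, 0, 0, 40, 0, 0, -0.004, 0, 0, 0],
)

```text
clock: 24.0
position: [0.5003, 0.3106, 0.1702]
ee_rot: [0.708, 0.706, 0.001, 0.0]
ft_force: [-0.9, -1.4, 7.7]
grip_width: 0.493
grasp_force: 62.7
```

Request:
step_arm(
  commands=[50, 0, 0, 0.001, 0, 0, 0, 70, 0, 0, 0.001, 0, 0, 0, 85, 0, 0, 0.001, 0, 0, 0, 85, 0, 0, 0.001, 0, 0, 0, 85, 0, 0, 0.02, 0, 0, 0, 85, 0, 0, 0.06, 0, 0, 0, 85, 0, 0, 0.12, 0, 0, 0, 85, 0.03, -0.05, 0.18, 0, 0, 0, 85, 0.07, -0.13, 0.2, 0, 0, 0, 85, 0.1, -0.2, 0.2, 0, 0, 0],
)

```text
clock: 25.25
position: [0.5612, 0.1887, 0.2911]
ee_rot: [0.709, 0.706, 0.001, 0.001]
ft_force: [0.3, -0.0, -0.6]
grip_width: 0.995
grasp_force: 0.0
```

Request:
step_arm(
  commands=[85, 0.04, -0.07, 0, 0, 0, 0, 85, 0.08, -0.14, 0, 0, 0, 0, 85, 0.12, -0.21, 0, 0, 0, 0, 85, 0.16, -0.27, -0.03, 0, 0, 0, 85, 0.185, -0.31, -0.06, 0, 0, 0, 85, 0.19, -0.322, -0.09, 0, 0, 0, 85, 0.19, -0.322, -0.09, 0, 0, 0, 85, 0.19, -0.322, -0.09, 0, 0, 0, 85, 0.19, -0.322, -0.09, 0, 0, 0, 85, 0.19, -0.322, -0.09, 0, 0, 0],
)

```text
clock: 26.5
position: [0.674, -0.0024, 0.2357]
ee_rot: [0.708, 0.706, 0.0, 0.0]
ft_force: [0.5, 0.1, -0.2]
grip_width: 0.993
grasp_force: 0.0
```

```bash
python3 - <<'E'
from h import *
o=get_obs(); w=camera('wrist')[:,:,::-1]; t=camera('top')[:,:,::-1]; print(o['position'],wproj(o,(.6729,-.0031,.104)))
a=cv2.resize(t[150:350,130:390],(390,300)); b=cv2.resize(w,(400,300)); c=cv2.resize(t[262:342,400:485],(319,300),interpolation=cv2.INTER_CUBIC)
out=np.zeros((600,800,3),np.uint8); out[:300,:390]=a; out[:300,400:]=b; out[300:,:319]=c
cv2.imwrite('pics/m3.png',out)
E
```

```text
[ 0.6739569  -0.00242669  0.23573581] [313.11676415 219.51764198]
```

View pics/m3.png

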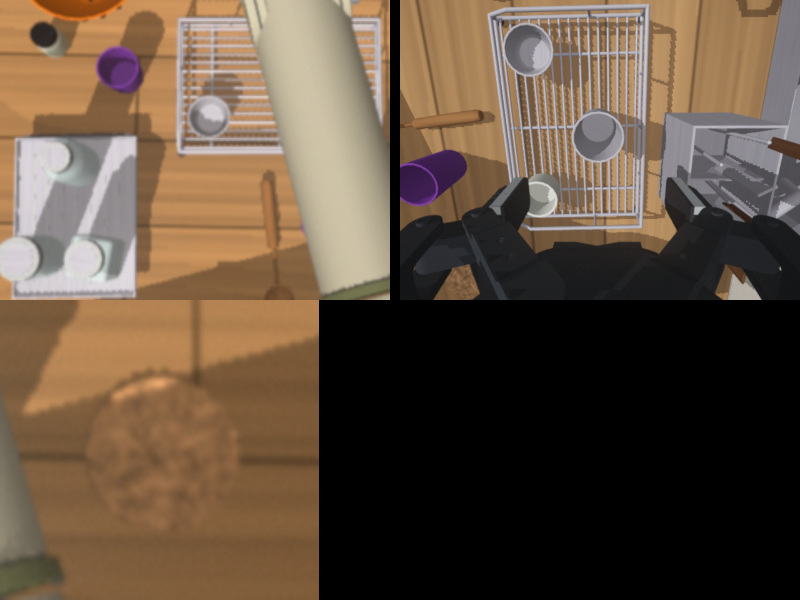

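Top view: all three jars stand on the tray. Wrist view: the glass rim is at about (317,218), roughly 2 mm from prediction. Grip the glass.

Request:
step_arm(
  commands=[85, 0.003, 0.001, -0.04, 0, 0, 0, 85, 0.003, 0.001, -0.1, 0, 0, 0, 85, 0.003, 0.001, -0.17, 0, 0, 0, 85, 0.003, 0.001, -0.23, 0, 0, 0, 85, 0.003, 0.001, -0.265, 0, 0, 0, 85, 0.003, 0.001, -0.275, 0, 0, 0, 85, 0.003, 0.001, -0.275, 0, 0, 0, 45, 0.003, 0.001, -0.275, 0, 0, 0, 45, 0.003, 0.001, -0.275, 0, 0, 0, 45, 0.003, 0.001, -0.275, 0, 0, 0],
  squeeze=40,
)

```text
clock: 27.85
position: [0.6765, -0.0023, 0.0717]
ee_rot: [0.708, 0.706, 0.001, 0.001]
ft_force: [-1.9, -0.1, 5.4]
grip_width: 0.739
grasp_force: 43.3
```

```bash
python3 - <<'E'
from h import *
print(ray('top',(442.8,301.9),.006),proj('top',(.42,-.28,.006)))
t=camera('top'); g=cv2.medianBlur(cv2.cvtColor(t,cv2.COLOR_RGB2GRAY),3)[262:342,400:485]
g=cv2.resize(g,None,fx=4,fy=4,interpolation=cv2.INTER_CUBIC)
c=cv2.HoughCircles(g,cv2.HOUGH_GRADIENT,2,400,param1=80,param2=15,minRadius=72,maxRadius=100)
if c is not None:
    x,y,r=c[0,0]; u=((x+.5)/4-.5+400,(y+.5)/4-.5+262); print(u,r/4,ray('top',u,.006))
E
```

```text
[ 0.41390561 -0.31856881] [426.98223111 299.09452335]
```

Request:
step_arm(
  commands=[45, 0, 0, 0.015, 0, 0, 0, 45, 0, 0, 0.06, 0, 0, 0, 45, 0, 0, 0.12, 0, 0, 0, 45, -0.01, -0.01, 0.17, 0, 0, 0, 45, -0.04, -0.05, 0.18, 0, 0, 0, 45, -0.09, -0.11, 0.18, 0, 0, 0, 45, -0.14, -0.17, 0.18, 0, 0, 0, 45, -0.19, -0.23, 0.18, 0, 0, 0, 45, -0.24, -0.29, 0.18, 0, 0, 0, 45, -0.29, -0.35, 0.18, 0, 0, 0],
)

```text
clock: 29.15
position: [0.5007, -0.2136, 0.1788]
ee_rot: [0.708, 0.706, 0.0, 0.001]
ft_force: [0.1, -0.9, -1.8]
grip_width: 0.744
grasp_force: 44.5
```

Request:
step_arm(
  commands=[45, -0.05, -0.06, 0, 0, 0, 0, 45, -0.1, -0.12, 0, 0, 0, 0, 45, -0.135, -0.165, 0, 0, 0, 0, 45, -0.146, -0.178, 0, 0, 0, 0, 45, -0.146, -0.178, 0, 0, 0, 0, 45, -0.146, -0.178, 0, 0, 0, 0, 45, -0.146, -0.178, 0, 0, 0, 0, 45, -0.146, -0.178, 0, 0, 0, 0, 45, -0.146, -0.178, 0, 0, 0, 0, 45, -0.146, -0.178, 0, 0, 0, 0],
)

```text
clock: 30.4
position: [0.4142, -0.3192, 0.1779]
ee_rot: [0.708, 0.706, 0.0, 0.0]
ft_force: [0.4, -0.2, -1.0]
grip_width: 0.737
grasp_force: 44.5
```

```bash
python3 - <<'E'
from h import *
o=get_obs(); w=camera('wrist')[:,:,::-1].copy(); print(o['position'],o['ft_force'])
q=wproj(o,(.4139,-.3186,.006)); print(q)
for a in np.linspace(0,6.28,40): cv2.circle(w,tuple(int(v) for v in wproj(o,(.4139+.05*np.cos(a),-.3186+.05*np.sin(a),.006))),1,(0,255,0),-1)
cv2.imwrite('pics/w4.png',w)
E
```

```text
[ 0.41418814 -0.31924518  0.17792829] [ 0.35544649 -0.21368354 -0.95108099]
[314.42623948 207.50494569]
```

View pics/w4.png

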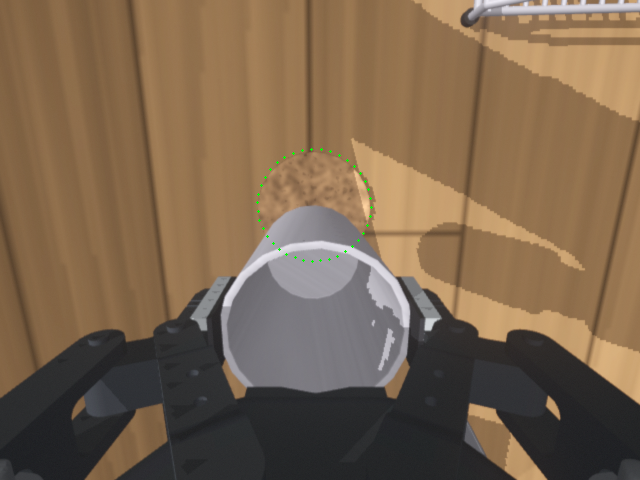

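The drawn ring (centre 314,207) matches the coaster, so lower the glass.

Request:
step_arm(
  commands=[45, 0, 0, -0.02, 0, 0, 0, 45, 0, 0, -0.06, 0, 0, 0, 45, 0, 0, -0.11, 0, 0, 0, 45, 0, 0, -0.15, 0, 0, 0, 45, 0, 0, -0.18, 0, 0, 0, 45, 0, 0, -0.192, 0, 0, 0, 45, 0, 0, -0.197, 0, 0, 0, 45, 0, 0, -0.199, 0, 0, 0, 45, 0, 0, -0.201, 0, 0, 0, 45, 0, 0, -0.201, 0, 0, 0],
)

```text
clock: 31.7
position: [0.4144, -0.3196, 0.0578]
ee_rot: [0.708, 0.706, 0.0, 0.001]
ft_force: [0.5, 1.1, 0.2]
grip_width: 0.736
grasp_force: 44.6
```

Request:
step_arm(
  commands=[45, 0, 0, -0.001, 0, 0, 0, 45, 0, 0, -0.002, 0, 0, 0, 45, 0, 0, -0.002, 0, 0, 0, 50, 0, 0, -0.002, 0, 0, 0, 64, 0, 0, -0.002, 0, 0, 0, 75, 0, 0, -0.002, 0, 0, 0, 85, 0, 0, -0.002, 0, 0, 0, 85, 0, 0, -0.002, 0, 0, 0, 85, 0, 0, -0.002, 0, 0, 0, 85, 0, 0, -0.002, 0, 0, 0],
)

```text
clock: 32.95
position: [0.4141, -0.3193, 0.0561]
ee_rot: [0.708, 0.706, 0.0, -0.0]
ft_force: [0.7, 0.8, -0.0]
grip_width: 0.993
grasp_force: 0.0
```

Request:
step_arm(
  commands=[85, 0, 0, 0.01, 0, 0, 0, 85, 0, 0, 0.04, 0, 0, 0, 85, 0, 0, 0.08, 0, 0, 0, 85, 0, 0, 0.14, 0, 0, 0, 85, 0, 0, 0.22, 0, 0, 0, 85, 0, 0, 0.3, 0, 0, 0, 85, 0, 0, 0.37, 0, 0, 0, 85, 0.02, 0.04, 0.4, 0, 0, 0, 85, 0.05, 0.1, 0.4, 0, 0, 0, 85, 0.08, 0.17, 0.4, 0, 0, 0],
)

```text
clock: 34.2
position: [0.4625, -0.2163, 0.2978]
ee_rot: [0.709, 0.706, 0.0, 0.001]
ft_force: [-0.1, 0.7, 0.0]
grip_width: 0.996
grasp_force: 0.0
```

```bash
python3 - <<'E'
from h import *
t=camera('top')[:,:,::-1]; s=camera('side')[:,:,::-1]
out=np.zeros((600,800,3),np.uint8); out[:300,:319]=cv2.resize(t[262:342,400:485],(319,300)); out[:300,330:720]=cv2.resize(t[150:350,130:390],(390,300)); out[300:,:400]=cv2.resize(s,(400,300));out[300:,410:]=cv2.resize(s[340:460,300:456],(390,300))
cv2.imwrite('pics/m5.png',out); print(proj('top',(.414,-.319,.09)))
E
```

```text
[451.51994951 301.65169521]
```

View pics/m5.png

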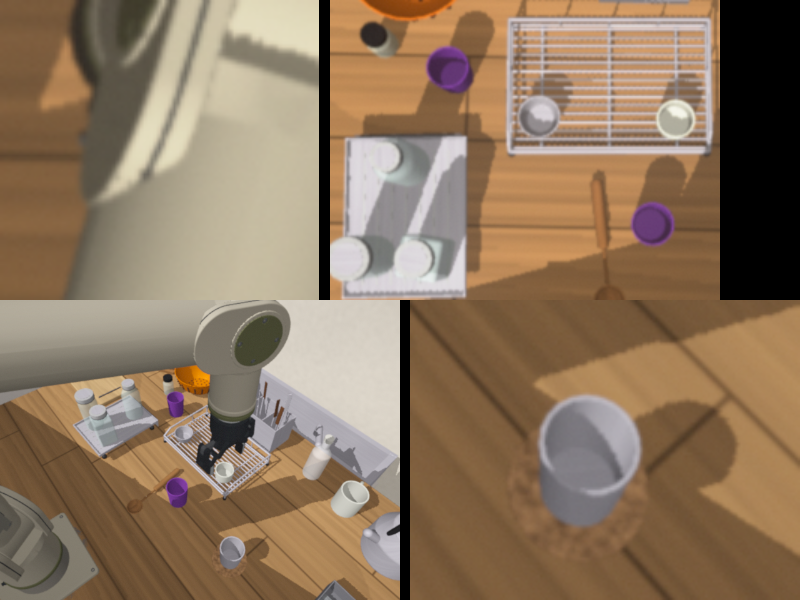

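Request:
step_arm(
  commands=[85, 0.01, 0.04, 0, 0, 0, 0, 85, 0.01, 0.11, 0, 0, 0, 0, 85, 0.02, 0.2, 0, 0, 0, 0, 85, 0.03, 0.29, 0, 0, 0, 0, 85, 0.03, 0.38, 0, 0, 0, 0, 85, 0.04, 0.47, 0, 0, 0, 0, 85, 0.05, 0.56, 0, 0, 0, 0, 85, 0.05, 0.65, 0, 0, 0, 0, 85, 0.06, 0.74, 0, 0, 0, 0, 85, 0.063, 0.82, 0, 0, 0, 0],
  squeeze=60,
)

```text
clock: 35.55
position: [0.5001, 0.2761, 0.2972]
ee_rot: [0.709, 0.706, 0.0, 0.0]
ft_force: [0.9, -0.6, 0.4]
grip_width: 0.999
grasp_force: 0.0
```

Request:
step_arm(
  commands=[85, 0, 0.04, 0, 0, 0, 0, 85, 0, 0.058, 0, 0, 0, 0, 85, 0, 0.058, -0.01, 0, 0, 0, 85, 0, 0.058, -0.05, 0, 0, 0, 85, 0, 0.058, -0.11, 0, 0, 0, 85, 0, 0.058, -0.16, 0, 0, 0, 85, 0, 0.058, -0.19, 0, 0, 0, 85, 0, 0.058, -0.205, 0, 0, 0, 85, 0, 0.058, -0.21, 0, 0, 0, 85, 0, 0.058, -0.21, 0, 0, 0],
)

```text
clock: 36.8
position: [0.5002, 0.3097, 0.1708]
ee_rot: [0.708, 0.706, 0.0, 0.0]
ft_force: [0.7, 0.2, -1.3]
grip_width: 0.993
grasp_force: 0.0
```

Request:
step_arm(
  commands=[40, 0, 0, 0, 0, 0, 0, 40, 0, 0, 0, 0, 0, 0, 40, 0, 0, 0, 0, 0, 0, 40, 0, 0, 0, 0, 0, 0, 40, 0, 0, 0.015, 0, 0, 0, 40, 0, 0, 0.06, 0, 0, 0, 40, 0, 0, 0.11, 0, 0, 0, 40, 0, 0, 0.16, 0, 0, 0, 40, 0.01, -0.03, 0.175, 0, 0, 0, 40, 0.03, -0.09, 0.175, 0, 0, 0],
)

```text
clock: 38.05
position: [0.5172, 0.2567, 0.2762]
ee_rot: [0.707, 0.707, 0.001, -0.0]
ft_force: [1.5, -1.1, -2.5]
grip_width: 0.489
grasp_force: 61.5
```

Request:
step_arm(
  commands=[40, 0.02, -0.07, 0, 0, 0, 0, 40, 0.04, -0.15, 0, 0, 0, 0, 40, 0.06, -0.23, 0, 0, 0, 0, 40, 0.09, -0.31, 0, 0, 0, 0, 40, 0.12, -0.39, 0, 0, 0, 0, 40, 0.16, -0.46, 0, 0, 0, 0, 40, 0.2, -0.52, 0, 0, 0, 0, 40, 0.24, -0.55, 0, 0, 0, 0, 40, 0.257, -0.56, 0, 0, 0, 0, 40, 0.262, -0.563, 0, 0, 0, 0],
)

```text
clock: 39.3
position: [0.6751, -0.0814, 0.2749]
ee_rot: [0.708, 0.706, 0.0, -0.001]
ft_force: [-0.3, 1.3, -3.4]
grip_width: 0.49
grasp_force: 61.7
```

Request:
step_arm(
  commands=[40, 0, 0, -0.02, 0, 0, 0, 40, 0, -0.001, -0.06, 0, 0, 0, 40, 0, -0.001, -0.11, 0, 0, 0, 40, 0, -0.001, -0.155, 0, 0, 0, 40, 0, -0.001, -0.185, 0, 0, 0, 40, 0, -0.001, -0.197, 0, 0, 0, 40, 0, -0.001, -0.202, 0, 0, 0, 40, 0, -0.001, -0.205, 0, 0, 0, 40, 0, -0.001, -0.206, 0, 0, 0, 40, 0, -0.001, -0.206, 0, 0, 0],
)

```text
clock: 40.55
position: [0.6753, -0.0829, 0.1519]
ee_rot: [0.708, 0.706, 0.0, 0.0]
ft_force: [0.3, -0.7, -2.5]
grip_width: 0.49
grasp_force: 61.7
```

Request:
step_arm(
  commands=[40, 0, 0, -0.001, 0, 0, 0, 40, 0, 0, -0.002, 0, 0, 0, 40, 0, 0, -0.003, 0, 0, 0, 40, 0, 0, -0.003, 0, 0, 0, 40, 0, 0, -0.003, 0, 0, 0, 50, 0, 0, -0.003, 0, 0, 0, 70, 0, 0, -0.003, 0, 0, 0, 85, 0, 0, -0.003, 0, 0, 0, 85, 0, 0, -0.003, 0, 0, 0, 85, 0, 0, -0.003, 0, 0, 0],
)

```text
clock: 41.8
position: [0.6751, -0.0829, 0.1497]
ee_rot: [0.708, 0.706, 0.0, 0.0]
ft_force: [0.4, 0.9, -0.1]
grip_width: 0.995
grasp_force: 0.0
```

Request:
step_arm(
  commands=[85, 0, 0, 0.01, 0, 0, 0, 85, 0, 0, 0.05, 0, 0, 0, 85, 0, 0, 0.11, 0, 0, 0, 85, 0, 0, 0.18, 0, 0, 0, 85, -0.03, 0.03, 0.22, 0, 0, 0, 85, -0.08, 0.09, 0.24, 0, 0, 0, 85, -0.14, 0.15, 0.24, 0, 0, 0, 85, -0.2, 0.22, 0.24, 0, 0, 0, 85, -0.26, 0.29, 0.24, 0, 0, 0, 85, -0.32, 0.36, 0.24, 0, 0, 0],
)

```text
clock: 43.05
position: [0.4818, 0.1346, 0.2941]
ee_rot: [0.708, 0.706, 0.0, 0.0]
ft_force: [0.5, 1.6, 1.3]
grip_width: 0.996
grasp_force: 0.0
```

Request:
step_arm(
  commands=[85, -0.06, 0.07, 0, 0, 0, 0, 85, -0.13, 0.14, 0, 0, 0, 0, 85, -0.18, 0.195, 0, 0, 0, 0, 85, -0.204, 0.218, 0, 0, 0, 0, 85, -0.205, 0.22, -0.02, 0, 0, 0, 85, -0.205, 0.22, -0.08, 0, 0, 0, 85, -0.205, 0.22, -0.15, 0, 0, 0, 85, -0.205, 0.22, -0.2, 0, 0, 0, 85, -0.205, 0.22, -0.222, 0, 0, 0, 85, -0.205, 0.22, -0.225, 0, 0, 0],
)

```text
clock: 44.3
position: [0.3603, 0.2646, 0.1582]
ee_rot: [0.709, 0.706, -0.0, -0.001]
ft_force: [-0.8, -0.5, 0.5]
grip_width: 0.996
grasp_force: 0.0
```

Request:
step_arm(
  commands=[40, 0, 0, 0, 0, 0, 0, 40, 0, 0, 0, 0, 0, 0, 40, 0, 0, 0, 0, 0, 0, 40, 0, 0, 0, 0, 0, 0, 40, 0, 0, 0.015, 0, 0, 0, 40, 0, 0, 0.06, 0, 0, 0, 40, 0, 0, 0.11, 0, 0, 0, 40, 0, 0, 0.16, 0, 0, 0, 40, 0.03, -0.02, 0.175, 0, 0, 0, 40, 0.09, -0.055, 0.175, 0, 0, 0],
)

```text
clock: 45.55
position: [0.4146, 0.2326, 0.2657]
ee_rot: [0.708, 0.706, 0.001, 0.003]
ft_force: [0.7, -1.0, -2.6]
grip_width: 0.605
grasp_force: 64.0
```

Request:
step_arm(
  commands=[40, 0.06, -0.035, 0, 0, 0, 0, 40, 0.12, -0.07, 0, 0, 0, 0, 40, 0.19, -0.11, 0, 0, 0, 0, 40, 0.26, -0.155, 0, 0, 0, 0, 40, 0.33, -0.195, 0, 0, 0, 0, 40, 0.39, -0.23, 0, 0, 0, 0, 40, 0.425, -0.25, 0, 0, 0, 0, 40, 0.438, -0.259, 0, 0, 0, 0, 40, 0.438, -0.259, -0.02, 0, 0, 0, 40, 0.438, -0.259, -0.06, 0, 0, 0],
)

```text
clock: 46.8
position: [0.6763, 0.0779, 0.2281]
ee_rot: [0.708, 0.706, 0.001, 0.0]
ft_force: [-0.1, -0.8, -3.6]
grip_width: 0.603
grasp_force: 64.1
```

Request:
step_arm(
  commands=[40, 0, 0, -0.04, 0, 0, 0, 40, 0, 0, -0.08, 0, 0, 0, 40, 0, 0, -0.11, 0, 0, 0, 40, 0, 0, -0.13, 0, 0, 0, 40, 0, 0, -0.14, 0, 0, 0, 40, 0, 0, -0.143, 0, 0, 0, 40, 0, 0, -0.145, 0, 0, 0, 40, 0, 0, -0.145, 0, 0, 0, 40, 0, 0, -0.145, 0, 0, 0, 40, 0, 0, -0.145, 0, 0, 0],
)

```text
clock: 48.05
position: [0.677, 0.0767, 0.1409]
ee_rot: [0.708, 0.706, 0.0, 0.0]
ft_force: [0.2, 0.1, -3.1]
grip_width: 0.606
grasp_force: 64.1
```

Lower about 2 mm more, release and go on to the wide jar.

Request:
step_arm(
  commands=[40, 0, 0, -0.001, 0, 0, 0, 40, 0, 0, -0.002, 0, 0, 0, 40, 0, 0, -0.003, 0, 0, 0, 40, 0, 0, -0.004, 0, 0, 0, 40, 0, 0, -0.004, 0, 0, 0, 50, 0, 0, -0.004, 0, 0, 0, 70, 0, 0, -0.004, 0, 0, 0, 85, 0, 0, -0.004, 0, 0, 0, 85, 0, 0, -0.004, 0, 0, 0, 85, 0, 0, -0.004, 0, 0, 0],
)

```text
clock: 49.3
position: [0.6769, 0.0767, 0.1382]
ee_rot: [0.708, 0.706, 0.0, -0.0]
ft_force: [-0.2, -0.1, 1.4]
grip_width: 0.992
grasp_force: 0.0
```

Request:
step_arm(
  commands=[85, 0, 0, 0.01, 0, 0, 0, 85, 0, 0, 0.05, 0, 0, 0, 85, 0, 0, 0.11, 0, 0, 0, 85, 0, 0, 0.18, 0, 0, 0, 85, -0.03, 0.03, 0.23, 0, 0, 0, 85, -0.08, 0.07, 0.26, 0, 0, 0, 85, -0.14, 0.12, 0.26, 0, 0, 0, 85, -0.2, 0.18, 0.26, 0, 0, 0, 85, -0.26, 0.24, 0.26, 0, 0, 0, 85, -0.32, 0.29, 0.26, 0, 0, 0],
)

```text
clock: 50.55
position: [0.4833, 0.2522, 0.2948]
ee_rot: [0.708, 0.706, 0.0, 0.0]
ft_force: [0.6, 0.6, -0.1]
grip_width: 0.993
grasp_force: 0.0
```

Request:
step_arm(
  commands=[85, -0.06, 0.05, 0, 0, 0, 0, 85, -0.13, 0.11, 0, 0, 0, 0, 85, -0.18, 0.15, 0, 0, 0, 0, 85, -0.206, 0.171, 0, 0, 0, 0, 85, -0.208, 0.173, -0.02, 0, 0, 0, 85, -0.208, 0.173, -0.08, 0, 0, 0, 85, -0.208, 0.173, -0.15, 0, 0, 0, 85, -0.208, 0.173, -0.195, 0, 0, 0, 85, -0.208, 0.173, -0.213, 0, 0, 0, 85, -0.208, 0.173, -0.215, 0, 0, 0],
)

```text
clock: 51.8
position: [0.3607, 0.3539, 0.1649]
ee_rot: [0.709, 0.705, -0.0, -0.0]
ft_force: [0.8, 0.1, 0.4]
grip_width: 0.994
grasp_force: 0.0
```

Request:
step_arm(
  commands=[40, 0, 0, 0, 0, 0, 0, 40, 0, 0, 0, 0, 0, 0, 40, 0, 0, 0, 0, 0, 0, 40, 0, 0, 0, 0, 0, 0, 40, 0, 0, 0.015, 0, 0, 0, 40, 0, 0, 0.06, 0, 0, 0, 40, 0, 0, 0.11, 0, 0, 0, 40, 0, 0, 0.16, 0, 0, 0, 40, 0.02, -0.03, 0.175, 0, 0, 0, 40, 0.06, -0.09, 0.175, 0, 0, 0],
)

```text
clock: 53.05
position: [0.3957, 0.3016, 0.2719]
ee_rot: [0.707, 0.707, 0.001, 0.0]
ft_force: [0.4, -0.6, -2.1]
grip_width: 0.701
grasp_force: 65.6
```

Request:
step_arm(
  commands=[40, 0.04, -0.06, 0, 0, 0, 0, 40, 0.085, -0.13, 0, 0, 0, 0, 40, 0.13, -0.2, 0, 0, 0, 0, 40, 0.175, -0.27, 0, 0, 0, 0, 40, 0.22, -0.34, 0, 0, 0, 0, 40, 0.26, -0.41, 0, 0, 0, 0, 40, 0.3, -0.47, 0, 0, 0, 0, 40, 0.325, -0.507, 0, 0, 0, 0, 40, 0.329, -0.512, 0, 0, 0, 0, 40, 0.329, -0.512, -0.03, 0, 0, 0],
)

```text
clock: 54.3
position: [0.594, -0.0059, 0.253]
ee_rot: [0.708, 0.706, 0.001, 0.001]
ft_force: [-0.7, 0.3, -1.9]
grip_width: 0.697
grasp_force: 65.7
```

Request:
step_arm(
  commands=[40, 0, 0, -0.04, 0, 0, 0, 40, 0, 0, -0.09, 0, 0, 0, 40, 0, 0, -0.13, 0, 0, 0, 40, 0, 0, -0.155, 0, 0, 0, 40, 0, 0, -0.166, 0, 0, 0, 40, 0, 0, -0.171, 0, 0, 0, 40, 0, 0, -0.173, 0, 0, 0, 40, 0, 0, -0.173, 0, 0, 0, 40, 0, 0, -0.173, 0, 0, 0, 40, 0, 0, -0.173, 0, 0, 0],
)

```text
clock: 55.55
position: [0.5936, -0.0067, 0.1487]
ee_rot: [0.708, 0.706, 0.0, 0.0]
ft_force: [1.2, -0.6, -1.5]
grip_width: 0.698
grasp_force: 65.6
```

Contact is expected at about 0.146: lower 3 mm, release and retreat.

Request:
step_arm(
  commands=[40, 0, 0, -0.002, 0, 0, 0, 40, 0, 0, -0.003, 0, 0, 0, 40, 0, 0, -0.004, 0, 0, 0, 40, 0, 0, -0.005, 0, 0, 0, 40, 0, 0, -0.005, 0, 0, 0, 50, 0, 0, -0.005, 0, 0, 0, 70, 0, 0, -0.005, 0, 0, 0, 85, 0, 0, -0.005, 0, 0, 0, 85, 0, 0, -0.005, 0, 0, 0, 85, 0, 0, -0.005, 0, 0, 0],
)

```text
clock: 56.8
position: [0.5935, -0.0067, 0.1454]
ee_rot: [0.708, 0.706, 0.0, -0.0]
ft_force: [0.1, 1.4, 0.1]
grip_width: 0.996
grasp_force: 0.0
```

Request:
step_arm(
  commands=[85, 0, 0, 0.01, 0, 0, 0, 85, 0, 0, 0.05, 0, 0, 0, 85, 0, 0, 0.11, 0, 0, 0, 85, 0, 0, 0.18, 0, 0, 0, 85, 0, 0, 0.26, 0, 0, 0, 85, -0.03, 0.05, 0.28, 0, 0, 0, 85, -0.08, 0.12, 0.28, 0, 0, 0, 85, -0.14, 0.19, 0.28, 0, 0, 0, 85, -0.2, 0.26, 0.28, 0, 0, 0, 85, -0.24, 0.34, 0.28, 0, 0, 0],
)

```text
clock: 58.05
position: [0.4481, 0.1984, 0.3139]
ee_rot: [0.709, 0.706, -0.0, 0.001]
ft_force: [0.8, 0.1, 0.6]
grip_width: 0.996
grasp_force: 0.0
```

Request:
step_arm(
  commands=[85, 0, 0.06, 0, 0, 0, 0, 85, 0, 0.12, 0, 0, 0, 0, 85, 0, 0.16, 0, 0, 0, 0, 85, 0, 0.18, 0, 0, 0, 0, 85, 0, 0.18, 0, 0, 0, 0, 85, 0, 0.18, 0, 0, 0, 0, 85, 0, 0.18, 0, 0, 0, 0, 85, 0, 0.18, 0, 0, 0, 0, 85, 0, 0.18, 0, 0, 0, 0, 85, 0, 0.18, 0, 0, 0, 0],
)

```text
clock: 59.3
position: [0.4496, 0.3052, 0.3135]
ee_rot: [0.708, 0.706, 0.0, 0.0]
ft_force: [-0.4, -0.1, -0.1]
grip_width: 0.992
grasp_force: 0.0
```

```bash
python3 - <<'E'
from h import *
t=camera('top')[:,:,::-1]; s=camera('side')[:,:,::-1]; t0=cv2.imread('pics/top0.png')
out=np.zeros((600,800,3),np.uint8)
out[:300,:400]=cv2.resize(t0[155:260,240:380],(400,300)); out[:300,400:]=cv2.resize(t[155:260,240:380],(400,300))
out[300:,:400]=cv2.resize(s[140:440,240:640],(400,300)); out[300:,400:]=cv2.resize(t[250:350,380:513],(400,300))
cv2.imwrite('pics/m6.png',out)
# shift of the rack content between start and now
for n,(x,y,w,h) in {'sq':(262,160,38,34),'wide':(298,198,38,32),'nar':(334,162,36,30)}.items():
    a=t0[y:y+h,x:x+w]; r=cv2.matchTemplate(t[y-8:y+h+8,x-8:x+w+8],a,cv2.TM_CCOEFF_NORMED); print(n,cv2.minMaxLoc(r)[1:4:2],np.array(cv2.minMaxLoc(r)[3])-8)
E
```

```text
sq (0.9954524040222168, (8, 8)) [0 0]
wide (0.9843671917915344, (8, 8)) [0 0]
nar (0.7607293128967285, (7, 8)) [-1  0]
```

View pics/m6.png

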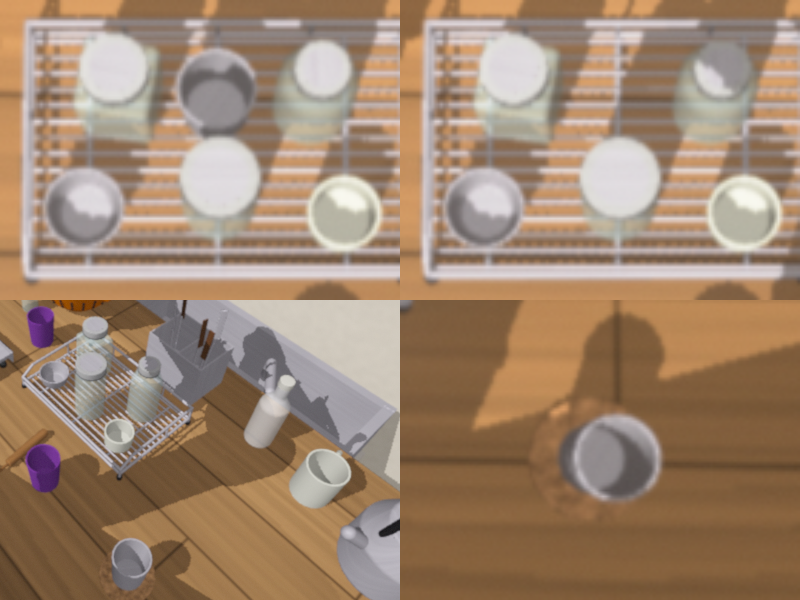

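The jars stand upright within about 1 px (2 mm) of where they started. The glass rim, at about (452,302), is where a centred glass should be. Handing in.

```bash
python3 -c "
from workcell import *
print(hand_in())"
```

```text
the job is handed in; nothing more can be done
None
```

I handed the job in at about 59 s of the 144 s allowed; no verdict came back. In the last pictures the glass stands centred on the coaster, all three jars are upright in the rack within about 2 mm of where they started, and both bowls are unmoved.

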